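Make up two microwave component kits

TASK

Make up two kits from the parts on the bench: the blue tray gets the big blue circulator, the short silver filter and the black amplifier; the yellow tray gets the small blue circulator and the long silver filter. Put one part to a compartment (any compartment of the right tray), standing upright and flat on the tray's floor, and set each part down gently, without dropping it. Leave the mug, the jar and the wrench alone.

Things in the scene. Friction and masses are not known exactly. Their poses are not given: they have to be found in the camera images.
- blue_tray: Blue kit tray, fixed to the bench, 118 (x) by 268 (y) mm outside. Origin: centre of its underside. Floor 4 mm thick; outer walls and dividers 4 mm thick, with their tops 16 mm above the bench. Three equal compartments in a row along its y, centred at y = -88, 0 and +88 mm in its own frame, each 110 mm (x) by 84 mm (y) inside.
- yellow_tray: Yellow kit tray, fixed to the bench, 118 (x) by 268 (y) mm outside. Origin: centre of its underside. Floor 4 mm thick; outer walls and dividers 4 mm thick, with their tops 16 mm above the bench. Three equal compartments in a row along its y, centred at y = -88, 0 and +88 mm in its own frame, each 110 mm (x) by 84 mm (y) inside. One of its compartments stays empty.
- big_circulator: The big round blue circulator: upright drum 54 mm in diameter, 44 mm high, black disc on top; three brass ports (8 mm diameter, 7 mm long, tops 14 mm above the underside) stick out at 0, 120 and 240 degrees from its x. 0.14 to 0.28 kg. It stands upright on the bench; origin: centre of its underside, z up.
- small_circulator: The small round blue circulator: as the big one, but 36 mm in diameter (44 mm high, same ports and black disc). 0.07 to 0.14 kg. It stands upright on the bench; origin: centre of its underside, z up.
- long_filter: The long silver filter: aluminium block 74 (x) by 36 (y) by 42 (z) mm, with a brass connector (8 mm diameter) sticking out 8 mm at each x end, 90 mm long over all. 0.14 to 0.28 kg. It stands upright on the bench; origin: centre of its underside, z up.
- short_filter: The short silver filter: aluminium block 40 (x) by 36 (y) by 42 (z) mm, with a brass connector (8 mm diameter) sticking out 8 mm at each x end, 56 mm long over all. 0.08 to 0.17 kg. It stands upright on the bench; origin: centre of its underside, z up.
- amplifier: The black amplifier: block 56 (x) by 46 (y) by 44 (z) mm, its top 14 mm cut into five cooling fins that run along x (the outer two are flush with the y sides); a brass connector (8 mm diameter) sticks out 8 mm at each x end, 72 mm long over all. 0.14 to 0.28 kg. It stands upright on the bench; origin: centre of its underside, z up.
- mug: White mug, 76 mm in diameter, 85 mm high, handle at its +y; a bystander. Origin: centre of its underside.
- cap_jar: Clear jar with a red lid, 64 mm in diameter, 70 mm high; a bystander. Origin: centre of its underside.
- wrench: Steel wrench 140 mm long, lying flat beyond the trays; a bystander. Its x runs along it; origin: middle of its underside.
Not all that is in view belongs to the job. Leave any green or pink look-alike of the small_circulator alone. What is shaped like the short_filter but turquoise is not meant.

How it is judged:
By the outcome, as a careful person would: the job done as asked, in the order asked, and still so for the second after the job is handed in, with the robot touching nothing.
It also fails if it takes over 141 s, if anything falls off the work surface, if the arm or the gripper's body presses on something with over 40 N, if the wrist force passes 120 N, or if a joint passes its speed limit or range.

ROBOT

A 7-joint arm with a two-finger parallel gripper is mounted at the origin on the work surface. World frame = base frame: x ahead of the robot, y to its left, z up, the work surface at z = 0. Lengths are in m, angles in rad, forces in N, time in s.
With the tool pointing down it reaches from about 0.425 to 0.925 m from the base axis. Payload 6.8 kg.
Tool frame: the origin (TCP) lies at the very end of the fingers, on their centre line; the grasp point (between the pads) lies 19 mm behind it; z points along the fingers, y is the line along which they close (so a half turn about z gives the same grasp; the last joint's range is limited). The gripper opens to 85 mm and grips with 20 to 120 N. Pads are 22 mm wide; open, the fingers measure 114 mm over their backs; the gripper's body (76 mm by 85 mm) begins 54 mm behind the grasp point. The pads swing forward as they close: fully open they stand 13 mm farther back than shut.
Start: joints at [-0.108, 0.477, 0.022, 1.555, -0.011, 1.109, -0.083], TCP at [0.675, 0, 0.231] pointing down, gripper open.
Joint ranges: [-2.96, 2.96], [-0.34, 2.1], [-1.41, 1.46], [0.24, 2.44], [-1.37, 4.51], [0.17, 1.92], [-2.96, 2.96]. Speed limits (rad/s): [2.39, 2.39, 3.14, 3.14, 3.14, 3.14, 3.14].

INTERFACE

Orientations are given as a unit quaternion [w, x, y, z].
In Python, from station import telemetry, viewer, job, search_frame, cut_out gives the robot as it stands. The module is installed in compiled form; this text tells all that it offers.
- The arm moves only by the shell command python3 -m crank 'ROWS' [FORCE]. ROWS is JSON, a list of rows, each an object with "delta_rot": the turn, a rotation vector about the tool's x, y, z in degrees, a list of three; "xyz": the shift along the tool's x, y, z in m, a list of three; "fingers": the gripper command: -1 is fully open, 1 is shut, values between are in proportion. In form: [{"delta_rot": [ax, ay, az], "xyz": [dx, dy, dz], "fingers": fingers}, ...]. A call has 1 to 10 rows; each row is the pose to reach, as a shift and turn from the pose commanded when the call began, along the tool's axes at that moment; what a row does not reach only later rows make up. A row lasts 1/10 s, in which the tool goes at most 50 mm and 8.59 degrees, less where a joint would pass 70% of its speed; a pose out of reach is approached as far as the arm can. A call with a gripper value outside its range is refused whole. The fingers move at their own pace and stop on an object; FORCE is the grip in N (left out, the last holds). Time passes only in rows, so rows that repeat a pose let the fingers close. It gives the time, the measured TCP pose, the force, the opening and the grip force at its end, in the units of the state.
- telemetry.get_obs(): the state, without advancing time (a new reading comes with each control period).
- viewer.read_camera(name): name is "scene" or "side" or "wrist"; returns a dict with "img" (384x512x3 uint8, red, green, blue), "fx", "fy", "cx", "cy" (pixels), "k1" (the pictures are not rectified: a ray, as slopes to the right and down, at radius r is drawn at 1 + k1 r^2 times it, then the intrinsics apply), "origin" and "rotation" of the camera in the world. Camera axes: x right, y up, looking along -z (the intrinsics and any distortion apply to the point x, -y, -z); pixel columns grow to the right and rows downward; lengths in m; the calibration is good to about 2 mm. A picture is of the moment at which its call begins. There is no depth.
- job.hand_in(): hands the job in; it is judged then, once.
Trained networks look in the newest picture that a camera, given by its name, has taken for a name from the list of things; names that differ only in an ending like _2 or _b are one class to them, and where a whole thing is asked for, a point or a joint stands for the part that bears it (a point fixed in the world has none). Each returns a list of dicts, best first, with "score" (0 to 1); they miss things now and then, are a little off and sometimes report something else, mostly with a low value. They report only what shows in the picture. A call takes as long as a camera call. They do not tell look-alikes from the thing itself.
- search_frame(camera, thing): "pixel" ([column, row] in pixels, amid what is visible of it).
- cut_out(camera, thing): "pixels" (384x512 bool, what is visible of it) and "pixel" ([column, row] in pixels, amid what is visible of it).
The state is a dict: "t": time; "q": joint angles; "joint_vel": joint speeds; "joint_torque": joint torques, N m; "eef_pos": TCP position; "tool_rot": TCP orientation; "contact_force": force on the tool from outside, world axes, zero at the start; "torque": the same for the moment, N m; "gripper_width": opening from 0.0 (shut) to 1.0 (fully open); "grasp_force": force on a finger pad.
Only numpy, scipy, OpenCV 4.12 (cv2) and the standard library are available. Lean on these libraries where they do the work, as an engineer would, in place of code of your own. Each camera call takes 0.05 s, during which the arm holds its last target. There are 200 camera calls.

## Working session

There is one attempt and no reset: what is moved stays moved. The work goes in short steps, Python scripts to look and compute and a shell command to move; the robot and the scene stay as the last step left them, time stands still between calls to the robot, and variables do not carry over. Pictures are saved under pics/ and viewed, at most 14 in all, crops included, and the job is handed in when it is done.

```bash
mkdir -p pics; cat > h.py <<'E'
import numpy as np, cv2
from station import telemetry, viewer, job, search_frame, cut_out
def cam(n):
    return viewer.read_camera(n)
def ray(c,px):
    K=np.array([[c['fx'],0,c['cx']],[0,c['fy'],c['cy']],[0,0,1.]])
    u=cv2.undistortPoints(np.array([[px]],float),K,np.array([c['k1'],0,0,0,0.]))[0,0]
    R=np.array(c['rotation']).reshape(3,3) if np.size(c['rotation'])==9 else None
    return np.array(c['origin']),R@np.array([u[0],-u[1],-1])
def onz(c,px,z):
    o,d=ray(c,px); return (o+d*(z-o[2])/d[2])
def proj(c,p):
    R=np.array(c['rotation']).reshape(3,3); q=R.T@(np.array(p)-c['origin']); x,y=q[0]/-q[2],-q[1]/-q[2]
    f=1+c['k1']*(x*x+y*y); return np.array([c['cx']+c['fx']*x*f,c['cy']+c['fy']*y*f])
E
python3 - <<'E'
from h import *
for n in ['scene','side','wrist']:
    c=cam(n); cv2.imwrite(f'pics/{n}0.png',c['img'][:,:,::-1])
    print(n,{k:np.round(v,3).tolist() for k,v in c.items() if k!='img'})
    for t in ['blue_tray','yellow_tray','big_circulator','small_circulator','long_filter','short_filter','amplifier','mug','cap_jar','wrench']:
        print(t,[(np.round(r['pixel']).tolist(),round(r['score'],2)) for r in search_frame(n,t)][:5])
print(telemetry.get_obs())
E
```

```text
scene {'fx': 369.604, 'fy': 369.604, 'cx': 250.644, 'cy': 190.535, 'k1': -0.103, 'origin': [0.954, -0.464, 0.965], 'rotation': [0.901, 0.272, 0.094, 0.325]}
blue_tray [([290.0, 172.0], 0.97)]
yellow_tray [([220.0, 250.0], 0.93)]
big_circulator [([129.0, 240.0], 0.58)]
small_circulator [([229.0, 132.0], 0.68), ([247.0, 161.0], 0.64), ([252.0, 144.0], 0.56)]
long_filter [([181.0, 207.0], 0.77)]
short_filter [([261.0, 104.0], 0.75)]
amplifier [([215.0, 173.0], 0.59)]
mug [([105.0, 318.0], 0.91), ([290.0, 172.0], 0.38)]
cap_jar [([341.0, 110.0], 0.61)]
wrench [([299.0, 247.0], 0.75)]
side {'fx': 362.577, 'fy': 362.577, 'cx': 256.652, 'cy': 190.43, 'k1': -0.098, 'origin': [0.438, 0.85, 0.893], 'rotation': [-0.081, -0.033, 0.387, 0.918]}
blue_tray [([237.0, 246.0], 0.72)]
yellow_tray [([256.0, 166.0], 0.86)]
big_circulator [([316.0, 147.0], 0.66)]
small_circulator [([297.0, 242.0], 0.67), ([285.0, 220.0], 0.64), ([327.0, 243.0], 0.46)]
long_filter [([302.0, 172.0], 0.56)]
short_filter [([290.0, 284.0], 0.79), ([323.0, 301.0], 0.78), ([304.0, 204.0], 0.42)]
amplifier [([305.0, 205.0], 0.89)
[... 608 characters left out ...]
10811294,  0.47699635,  0.0224018 ,  1.55540573, -0.01150146,
        1.1092855 , -0.08309777]), 'joint_vel': array([-0.00084287,  0.00024831,  0.00040877, -0.00059781,  0.00013736,
        0.00014416, -0.00057526]), 'joint_torque': array([-3.37682906e-06, -5.96311927e+01,  1.60660923e+00, -2.81538391e+01,
        1.25165371e-02,  1.61522112e-03,  2.72449677e-05]), 'eef_pos': array([6.75018352e-01, 1.48876316e-05, 2.31307969e-01]), 'tool_rot': array([5.53554090e-06, 7.07109697e-01, 7.07103865e-01, 1.74047623e-05]), 'contact_force': array([-0.21950297,  0.20196299, -1.19429382]), 'torque': array([-0.00793213, -0.02159087, -0.02443526]), 'grasp_force': 0.0, 'gripper_width': 0.9973197539039521}
```

View pics/scene0.png

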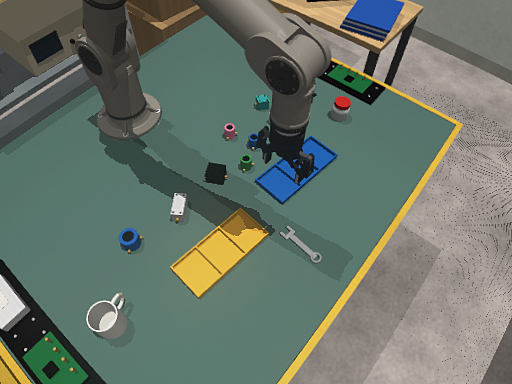

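View pics/side0.png

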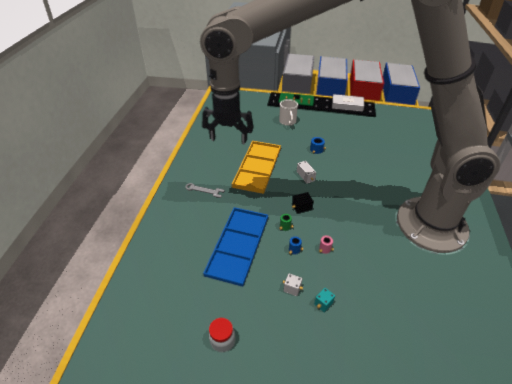

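The side view shows everything:
- **Small-circulator shapes:** green (285,221), blue (295,244) and pink (327,243). The blue one is meant.
- **Short-filter shapes:** silver (292,284) and turquoise (325,299). The silver one is meant.

Next I'll confirm both in one crop and fit poses to the masks.

```bash
cat > h.py <<'E'
import numpy as np, cv2
from scipy.spatial.transform import Rotation as Ro
from scipy.optimize import minimize
from station import telemetry, viewer, job, search_frame, cut_out
def cam(n):
    c=dict(viewer.read_camera(n)); q=c['rotation']; c['R']=Ro.from_quat([q[1],q[2],q[3],q[0]]).as_matrix()
    c['K']=np.array([[c['fx'],0,c['cx']],[0,c['fy'],c['cy']],[0,0,1.]]); c['o']=np.array(c['origin']); c['n']=n; return c
def onz(c,px,z):
    u=cv2.undistortPoints(np.array([[px]],float),c['K'],np.array([c['k1'],0,0,0,0.]))[0,0]
    d=c['R']@np.array([u[0],-u[1],-1]); return c['o']+d*(z-c['o'][2])/d[2]
def proj(c,P):
    q=(np.asarray(P,float)-c['o'])@c['R']; u=np.c_[q[:,0],-q[:,1]]/-q[:,2:3]
    u=u*(1+c['k1']*(u**2).sum(1,keepdims=True)); return u*c['fx']+[c['cx'],c['cy']]
def box(x,y,z0,z1): return np.array([[a*x/2,b*y/2,z] for a in(-1,1) for b in(-1,1) for z in(z0,z1)])
def drum(r,h):
    t=np.linspace(0,6.2832,25); return np.r_[np.c_[r*np.cos(t),r*np.sin(t),0*t],np.c_[r*np.cos(t),r*np.sin(t),0*t+h]]
def port(a,r0,r1,z):
    t=np.radians(a); b=box(1,.008,z-.004,z+.004); b[:,0]=(r0+r1)/2+b[:,0]*(r1-r0); return b@Ro.from_euler('z',t).as_matrix().T
def circ(r): return [drum(r,.044)]+[port(a,r-.005,r+.007,.010) for a in(0,120,240)]
def blk(x,y,h,zc=.012): return [box(x,y,0,h),port(0,0,x/2+.008,zc),port(180,0,x/2+.008,zc)]
M={'big_circulator':circ(.027),'small_circulator':circ(.018),'long_filter':blk(.074,.036,.042),'short_filter':blk(.040,.036,.042),
 'amplifier':blk(.056,.046,.044),'blue_tray':[box(.118,.268,0,.016)],'yellow_tray':[box(.118,.268,0,.016)]}
def draw(c,thing,p,z=0,s=4):
    m=np.zeros((384*s,512*s),np.uint8); R=Ro.from_euler('z',p[2]).as_matrix()
    for P in M[thing]:
        u=proj(c,P@R.T+[p[0],p[1],z]); h=cv2.convexHull(((u+.5)*s*16-8).astype(np.int32)); cv2.fillConvexPoly(m,h,255,shift=4)
    return cv2.resize(m,(512,384),interpolation=cv2.INTER_AREA)/255.
def fit(thing,views,yaws=None,z=0):
    """views: list of (cam, mask); returns (cost,x,y,yaw)"""
    c0,m0=views[0]; v,u=np.nonzero(m0); xy=onz(c0,[u.mean(),v.mean()],z+.02)[:2]
    f=lambda p:sum(np.abs(draw(c,thing,[p[0]/100,p[1]/100,p[2]/4],z)-m).sum()/m.sum() for c,m in views)
    best=None
    sym=120 if 'circ' in thing else 180
    for y in (np.radians(np.arange(0,sym,sym/6)) if yaws is None else yaws):
        x0=np.r_[xy*100,y*4] if best is None else np.r_[best.x[:2],y*4]
        r=minimize(f,x0,method='Nelder-Mead',options=dict(initial_simplex=x0+np.r_[np.zeros((1,3)),np.diag([2,2,.8])],xatol=.005,fatol=1e-4))
        if best is None or r.fun<best.fun: best=r
    p=best.x; return round(best.fun/len(views),3),round(p[0]/100,4),round(p[1]/100,4),round(np.degrees(p[2]/4)%sym,1)
def getmask(n,thing,near=None):
    L=cut_out(n,thing)
    if near is not None: L=[r for r in L if np.hypot(*(np.array(r['pixel'])-near))<9]
    return L[0]['pixels'] if L else None
E
python3 - <<'E'
from h import *
near={'side':{'small_circulator':(296,243),'short_filter':(291,284),'amplifier':(304,204),'long_filter':(303,172),'big_circulator':(316,147),'blue_tray':None,'yellow_tray':None},
'scene':{'small_circulator':(253,142),'amplifier':(215,173),'long_filter':(180,207),'big_circulator':(129,240),'yellow_tray':None}}
for n in near:
    c=cam(n)
    if n=='side': cv2.imwrite('pics/crop1.png',cv2.resize(c['img'][190:320,260:350,::-1],None,fx=4.5,fy=4.5,interpolation=cv2.INTER_CUBIC))
    for t,p in near[n].items():
        m=getmask(n,t,p)
        if m is None: print(n,t,None); continue
        print(n,t,fit(t,[(c,m)],[0.,.2,-.2] if 'tray' in t else None),int(m.sum()))
c=cam('side')
for nm,p in dict(green=(285,221),pink=(327,243),turq=(325,299),mug=(288,111),jar=(224,335)).items(): print(nm,onz(c,p,.02).round(3))
E
```

```text
side small_circulator (np.float64(0.094), np.float64(0.4398), np.float64(0.1813), np.float64(63.0)) 204
side short_filter (np.float64(0.112), np.float64(0.4305), np.float64(0.3132), np.float64(162.3)) 316
side amplifier (np.float64(0.067), np.float64(0.4329), np.float64(-0.0012), np.float64(28.8)) 359
side long_filter (np.float64(0.089), np.float64(0.435), np.float64(-0.1606), np.float64(127.6)) 294
side big_circulator (np.float64(0.182), np.float64(0.4027), np.float64(-0.3328), np.float64(67.5)) 185
side blue_tray (np.float64(0.038), np.float64(0.6126), np.float64(0.1925), np.float64(173.2)) 2894
side yellow_tray (np.float64(0.026), np.float64(0.6169), np.float64(-0.1818), np.float64(174.8)) 1633
scene small_circulator (np.float64(0.224), np.float64(0.4388), np.float64(0.1783), np.float64(80.6)) 148
scene amplifier (np.float64(0.06), np.float64(0.4338), np.float64(-0.0004), np.float64(30.2)) 398
scene long_filter (np.float64(0.113), np.float64(0.4355), np.float64(-0.1609), np.float64(129.2)) 382
scene big_circulator (np.float64(0.152), np.float64(0.4054), np.float64(-0.3276), np.float64(70.9)) 373
scene yellow_tray (np.float64(0.025), np.float64(0.6187), np.float64(-0.1824), np.float64(174.9)) 3959
green [0.48  0.088 0.02 ]
pink [0.344 0.154 0.02 ]
turq [0.341 0.344 0.02 ]
mug [ 0.544 -0.56   0.02 ]
jar [0.583 0.487 0.02 ]
```

View pics/crop1.png

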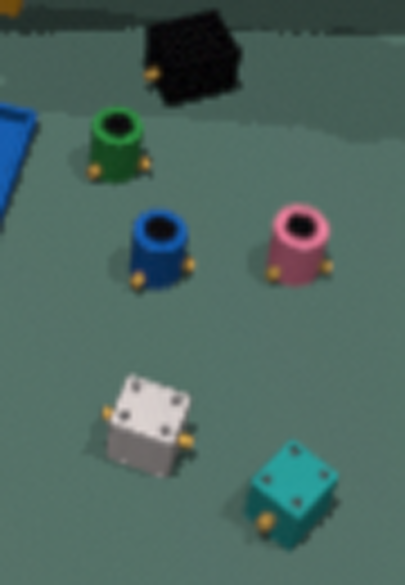

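The crop confirms both choices: blue drum at crop (160,245), silver block at (148,425). The green, pink and turquoise look-alikes stay put. I'll hover over the amplifier first (fingers across its y).

```bash
python3 -m crank '[{"delta_rot":[0,0,60],"xyz":[0,-0.242,0.08],"fingers":-1},{"delta_rot":[0,0,60],"xyz":[0,-0.242,0.08],"fingers":-1},{"delta_rot":[0,0,60],"xyz":[0,-0.242,0.08],"fingers":-1},{"delta_rot":[0,0,60],"xyz":[0,-0.242,0.08],"fingers":-1},{"delta_rot":[0,0,60],"xyz":[0,-0.242,0.08],"fingers":-1},{"delta_rot":[0,0,60],"xyz":[0,-0.242,0.08],"fingers":-1},{"delta_rot":[0,0,60],"xyz":[0,-0.242,0.08],"fingers":-1},{"delta_rot":[0,0,60],"xyz":[0,-0.242,0.08],"fingers":-1},{"delta_rot":[0,0,60],"xyz":[0,-0.242,0.08],"fingers":-1},{"delta_rot":[0,0,60],"xyz":[0,-0.242,0.08],"fingers":-1}]' 40
cat >> h.py <<'E'
def tool():
    o=telemetry.get_obs(); q=o['tool_rot']; return np.array(o['eef_pos']),Ro.from_quat([q[1],q[2],q[3],q[0]]).as_matrix(),o
def go(x,y,z,close):
    """delta in tool axes to TCP x,y,z, pointing down, finger axis at 'close' deg (mod 180)"""
    p,R,o=tool(); a=np.degrees(np.arctan2(R[1,1],R[0,1])); d=(close-a+90)%180-90
    Rt=Ro.from_euler('z',-(90-0)+0,degrees=True)
    tgt=Ro.from_euler('z',a+d,degrees=True).as_matrix()@np.array([[0,1,0],[1,0,0],[0,0,-1.]])
    rv=np.degrees(Ro.from_matrix(R.T@tgt).as_rotvec())
    print('at',p.round(4),'close',round(a,1),'q7',o['q'][6].round(2),'-> rot',rv.round(1),'xyz',(R.T@(np.array([x,y,z])-p)).round(4))
def look(thing,pos=None,n='wrist',z=0,yaws=None,save=None):
    c=cam(n)
    if save: cv2.imwrite('pics/'+save,c['img'][:,:,::-1])
    m=getmask(n,thing,None if pos is None else proj(c,[[pos[0],pos[1],z+.02]])[0]) if pos is None else None
    if pos is not None:
        L=cut_out(n,thing); g=proj(c,[[pos[0],pos[1],z+.02]])[0]; L=[r for r in L if np.hypot(*(np.array(r['pixel'])-g))<45]; m=L[0]['pixels'] if L else None
    if m is None: print(thing,'none'); return
    r=[float(a) for a in fit(thing,[(c,m)],yaws,z)]; print(thing,n,r,int(m.sum()),'edge',bool(m[0].any()|m[-1].any()|m[:,0].any()|m[:,-1].any())); return r
E
python3 - <<'E'
from h import *
r=look('amplifier',(.433,-.001),save='w1.png')
go(r[1],r[2],.015,r[3]+90)
E
```

```text
t: 3.4
eef_pos: [0.4336, 0.0001, 0.1515]
tool_rot: [0.0, 0.966, 0.26, 0.0]
contact_force: [0.4, 0.0, -1.3]
gripper_width: 0.997
grasp_force: 0.0
amplifier wrist [0.046, 0.4361, -0.002, 28.2] 3748 edge False
at [ 0.4334 -0.      0.1514] close -59.9 q7 -1.14 -> rot [ 0.  -0.   1.9] xyz [0.0013 0.0031 0.1364]
```

View pics/w1.png

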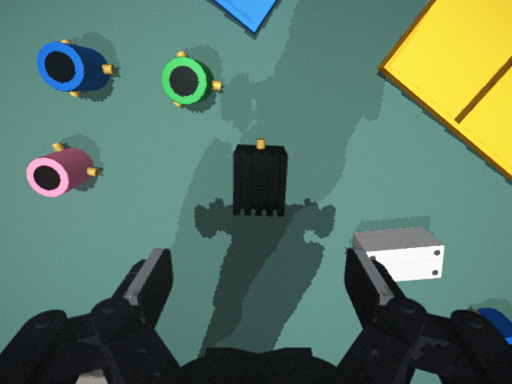

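Amplifier at (260,180), clear of neighbours. Descend and grip.

```bash
python3 -m crank '[{"delta_rot":[0,0,1],"xyz":[0.001,0.002,0.045],"fingers":-1},{"delta_rot":[0,0,1],"xyz":[0.001,0.002,0.085],"fingers":-1},{"delta_rot":[0,0,1],"xyz":[0.001,0.002,0.115],"fingers":-1},{"delta_rot":[0,0,1],"xyz":[0.001,0.002,0.136],"fingers":-1},{"delta_rot":[0,0,1],"xyz":[0.001,0.002,0.136],"fingers":0.2},{"delta_rot":[0,0,1],"xyz":[0.001,0.002,0.136],"fingers":1},{"delta_rot":[0,0,1],"xyz":[0.001,0.002,0.136],"fingers":1},{"delta_rot":[0,0,1],"xyz":[0.001,0.002,0.136],"fingers":1},{"delta_rot":[0,0,1],"xyz":[0.001,0.002,0.136],"fingers":1},{"delta_rot":[0,0,1],"xyz":[0.001,0.002,0.136],"fingers":1}]' 40
python3 - <<'E'
from h import *
c=cam('side')
m=getmask('side','blue_tray'); print(fit('blue_tray',[(c,m)],[-.1,.0]))
c2=cam('scene'); m2=getmask('scene','blue_tray'); print(fit('blue_tray',[(c2,m2)],[-.1,.0]))
m3=getmask('scene','yellow_tray'); print(fit('yellow_tray',[(c2,m3)],[-.1,.0]))
go(.61,.19,.1,83.5)
E
```

```text
t: 4.5
eef_pos: [0.4358, -0.0011, 0.0165]
tool_rot: [0.0, 0.968, 0.25, 0.001]
contact_force: [-1.5, -0.1, 8.1]
gripper_width: 0.53
grasp_force: 42.6
(np.float64(0.031), np.float64(0.6126), np.float64(0.1924), np.float64(173.5))
(np.float64(0.023), np.float64(0.6137), np.float64(0.1931), np.float64(173.7))
(np.float64(0.036), np.float64(0.6197), np.float64(-0.1815), np.float64(174.5))
at [ 0.4358 -0.0011  0.0165] close -61.0 q7 -1.07 -> rot [-0.  -0.1 35.5] xyz [ 0.2452 -0.0826 -0.0831]
```

```bash
python3 -m crank '[{"delta_rot":[0,0,0],"xyz":[0,0,-0.03],"fingers":1},{"delta_rot":[0,0,0],"xyz":[0,0,-0.075],"fingers":1},{"delta_rot":[0,0,7],"xyz":[0.03,-0.002,-0.09],"fingers":1},{"delta_rot":[0,0,14],"xyz":[0.07,-0.004,-0.09],"fingers":1},{"delta_rot":[0,0,21],"xyz":[0.115,-0.007,-0.09],"fingers":1},{"delta_rot":[0,0,28],"xyz":[0.16,-0.01,-0.09],"fingers":1},{"delta_rot":[0,0,35],"xyz":[0.19,-0.012,-0.09],"fingers":1},{"delta_rot":[0,0,35.5],"xyz":[0.1975,-0.012,-0.08],"fingers":1},{"delta_rot":[0,0,35.5],"xyz":[0.1975,-0.012,-0.06],"fingers":1},{"delta_rot":[0,0,35.5],"xyz":[0.1975,-0.012,-0.06],"fingers":1}]'
python3 - <<'E'
from h import *
go(.603,.105,.0205,83.6)
c=cam('side'); c2=cam('scene')
M['amplifier']=M['amplifier'][:1]
p,R,o=tool()
for c in (c,c2):
    m=getmask(c['n'],'amplifier')
    if m is not None: print(c['n'],fit('amplifier',[(c,m)],[-.1,-.2],z=p[2]-.0165),m.sum())
E
```

```text
t: 5.75
eef_pos: [0.599, 0.1045, 0.0727]
tool_rot: [0.001, 0.998, -0.056, -0.003]
contact_force: [-0.1, 0.7, -1.6]
gripper_width: 0.532
grasp_force: 42.2
at [0.599  0.1045 0.0727] close -96.4 q7 -1.76 -> rot [ 0.1  0.3 -0. ] xyz [ 0.0042 -0.0011  0.0522]
side (np.float64(1.13), np.float64(0.5904), np.float64(0.1113), np.float64(9.8)) 196
scene (np.float64(0.932), np.float64(0.6164), np.float64(0.1006), np.float64(30.8)) 217
```

```bash
python3 -m crank '[{"delta_rot":[0,0,0],"xyz":[0,0,0.02],"fingers":1},{"delta_rot":[0,0,0],"xyz":[0,0,0.04],"fingers":1},{"delta_rot":[0,0,0],"xyz":[0,0,0.048],"fingers":1},{"delta_rot":[0,0,0],"xyz":[0,0,0.051],"fingers":1},{"delta_rot":[0,0,0],"xyz":[0,0,0.053],"fingers":1},{"delta_rot":[0,0,0],"xyz":[0,0,0.054],"fingers":1},{"delta_rot":[0,0,0],"xyz":[0,0,0.054],"fingers":1}]'
python3 - <<'E'
from h import *
go(.603,.105,.0205,83.6)
E
```

```text
t: 6.65
eef_pos: [0.6023, 0.1051, 0.022]
tool_rot: [-0.0, 0.998, -0.057, 0.001]
contact_force: [0.0, -0.0, -1.5]
gripper_width: 0.531
grasp_force: 42.3
at [0.6023 0.1051 0.022 ] close -96.5 q7 -1.74 -> rot [-0.  -0.1 -0.1] xyz [0.0007 0.     0.0015]
```

```bash
python3 -m crank '[{"delta_rot":[0,0,0],"xyz":[0,0,0.0007],"fingers":1},{"delta_rot":[0,0,0],"xyz":[0,0,0.0013],"fingers":1},{"delta_rot":[0,0,0],"xyz":[0,0,0.0018],"fingers":1},{"delta_rot":[0,0,0],"xyz":[0,0,0.0022],"fingers":1},{"delta_rot":[0,0,0],"xyz":[0,0,0.0022],"fingers":1}]'
```

```text
t: 7.15
eef_pos: [0.6021, 0.1051, 0.0206]
tool_rot: [-0.0, 0.998, -0.057, 0.0]
contact_force: [-4.4, -0.1, 10.7]
gripper_width: 0.533
grasp_force: 43.9
```

```bash
python3 -m crank '[{"delta_rot":[0,0,0],"xyz":[0,0,0],"fingers":0.3},{"delta_rot":[0,0,0],"xyz":[0,0,0],"fingers":-0.3},{"delta_rot":[0,0,0],"xyz":[0,0,0],"fingers":-0.35},{"delta_rot":[0,0,0],"xyz":[0,0,0],"fingers":-0.35},{"delta_rot":[0,0,0],"xyz":[0,0,-0.02],"fingers":-0.35},{"delta_rot":[0,0,0],"xyz":[0,0,-0.06],"fingers":-0.5},{"delta_rot":[0,0,0],"xyz":[0,0,-0.1],"fingers":-1},{"delta_rot":[0,0,0],"xyz":[0,0,-0.13],"fingers":-1},{"delta_rot":[0,0,0],"xyz":[0,0,-0.13],"fingers":-1}]'
python3 - <<'E'
from h import *
look('amplifier',(.602,.105),z=.004,save='w2.png',yaws=[-.1])
go(.435,-.161,.15,38.5)
E
```

```text
t: 8.05
eef_pos: [0.6049, 0.1054, 0.1538]
tool_rot: [-0.001, 0.998, -0.057, 0.004]
contact_force: [0.0, -0.3, 0.4]
gripper_width: 0.997
grasp_force: 0.0
amplifier wrist [0.054, 0.6035, 0.1035, 173.3] 3833 edge False
at [0.6021 0.1052 0.1496] close -96.5 q7 -1.79 -> rot [-0.1 -0.1 45. ] xyz [-0.1359  0.2834 -0.0008]
```

View pics/w2.png

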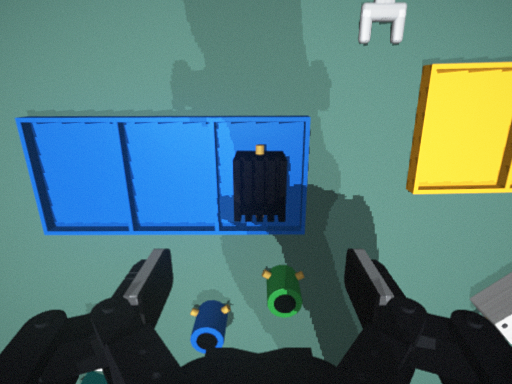

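The amplifier sits flat in the right-hand compartment (260,185). Next is the long filter.

```bash
python3 -m crank '[{"delta_rot":[0,0,45],"xyz":[-0.136,0.283,0],"fingers":-1},{"delta_rot":[0,0,45],"xyz":[-0.136,0.283,0],"fingers":-1},{"delta_rot":[0,0,45],"xyz":[-0.136,0.283,0],"fingers":-1},{"delta_rot":[0,0,45],"xyz":[-0.136,0.283,0],"fingers":-1},{"delta_rot":[0,0,45],"xyz":[-0.136,0.283,0],"fingers":-1},{"delta_rot":[0,0,45],"xyz":[-0.136,0.283,0],"fingers":-1},{"delta_rot":[0,0,45],"xyz":[-0.136,0.283,0],"fingers":-1},{"delta_rot":[0,0,45],"xyz":[-0.136,0.283,0],"fingers":-1},{"delta_rot":[0,0,45],"xyz":[-0.136,0.283,0],"fingers":-1},{"delta_rot":[0,0,45],"xyz":[-0.136,0.283,0],"fingers":-1}]'
python3 - <<'E'
from h import *
r=look('long_filter',(.435,-.161))
if r: go(r[1],r[2],.015,r[3]+90)
go(.4352,-.161,.015,38.5)
E
```

```text
t: 9.15
eef_pos: [0.4356, -0.1591, 0.1487]
tool_rot: [0.0, 0.901, -0.433, -0.0]
contact_force: [0.4, 0.5, 0.5]
gripper_width: 0.996
grasp_force: 0.0
long_filter wrist [0.03, 0.4362, -0.1623, 125.6] 3725 edge False
at [ 0.4355 -0.1594  0.1489] close -141.3 q7 -2.02 -> rot [0.  0.  3.1] xyz [0.0027 0.0013 0.1339]
at [ 0.4355 -0.1594  0.1489] close -141.3 q7 -2.02 -> rot [0.  0.  0.2] xyz [0.0011 0.0013 0.1339]
```

```bash
python3 -m crank '[{"delta_rot":[0,0,2.5],"xyz":[0.002,0.001,0.045],"fingers":-1},{"delta_rot":[0,0,2.5],"xyz":[0.002,0.001,0.085],"fingers":-1},{"delta_rot":[0,0,2.5],"xyz":[0.002,0.001,0.115],"fingers":-1},{"delta_rot":[0,0,2.5],"xyz":[0.002,0.001,0.133],"fingers":-1},{"delta_rot":[0,0,2.5],"xyz":[0.002,0.001,0.133],"fingers":0.2},{"delta_rot":[0,0,2.5],"xyz":[0.002,0.001,0.133],"fingers":1},{"delta_rot":[0,0,2.5],"xyz":[0.002,0.001,0.133],"fingers":1},{"delta_rot":[0,0,2.5],"xyz":[0.002,0.001,0.133],"fingers":1},{"delta_rot":[0,0,2.5],"xyz":[0.002,0.001,0.133],"fingers":1},{"delta_rot":[0,0,2.5],"xyz":[0.002,0.001,0.133],"fingers":1}]'
python3 - <<'E'
from h import *
go(.6185,-.182,.075,84.7)
go(.6266,-.0944,.075,84.7)
E
```

```text
t: 10.25
eef_pos: [0.4362, -0.163, 0.0173]
tool_rot: [-0.001, 0.891, -0.454, 0.001]
contact_force: [-0.7, -0.2, 7.1]
gripper_width: 0.413
grasp_force: 41.0
at [ 0.4362 -0.163   0.0173] close -144.0 q7 -1.83 -> rot [ -0.1  -0.1 -48.7] xyz [ 0.1226 -0.1364 -0.0572]
at [ 0.4362 -0.163   0.0173] close -144.0 q7 -1.83 -> rot [ -0.1  -0.1 -48.7] xyz [ 0.0565 -0.1945 -0.0572]
```

```bash
python3 -m crank '[{"delta_rot":[0,0,0],"xyz":[0,0,-0.03],"fingers":1},{"delta_rot":[0,0,0],"xyz":[0,0,-0.075],"fingers":1},{"delta_rot":[0,0,-8],"xyz":[0.03,-0.033,-0.085],"fingers":1},{"delta_rot":[0,0,-16],"xyz":[0.06,-0.066,-0.085],"fingers":1},{"delta_rot":[0,0,-24],"xyz":[0.09,-0.1,-0.085],"fingers":1},{"delta_rot":[0,0,-32],"xyz":[0.11,-0.123,-0.085],"fingers":1},{"delta_rot":[0,0,-40],"xyz":[0.122,-0.136,-0.085],"fingers":1},{"delta_rot":[0,0,-48],"xyz":[0.1226,-0.1364,-0.075],"fingers":1},{"delta_rot":[0,0,-48.7],"xyz":[0.1226,-0.1364,-0.055],"fingers":1},{"delta_rot":[0,0,-48.7],"xyz":[0.1226,-0.1364,-0.03],"fingers":1}]'
python3 -m crank '[{"delta_rot":[0,0,0],"xyz":[0,0,0.01],"fingers":1},{"delta_rot":[0,0,0],"xyz":[0,0,0.016],"fingers":1},{"delta_rot":[0,0,0],"xyz":[0,0,0.016],"fingers":1}]'
python3 - <<'E'
from h import *
go(.6185,-.182,.0213,84.7)
c=cam('scene'); cv2.imwrite('pics/s3.png',cv2.resize(c['img'][180:320,120:320,::-1],None,fx=3,fy=3))
E
```

```text
t: 11.25
eef_pos: [0.6184, -0.1822, 0.0468]
tool_rot: [0.0, 0.999, -0.046, 0.001]
contact_force: [0.9, 0.0, -2.2]
gripper_width: 0.41
grasp_force: 41.4
t: 11.55
eef_pos: [0.6173, -0.1818, 0.03]
tool_rot: [0.0, 0.999, -0.046, -0.0]
contact_force: [-0.1, 0.2, -1.9]
gripper_width: 0.411
grasp_force: 41.3
at [ 0.6173 -0.1818  0.03  ] close -95.3 q7 -1.24 -> rot [0. 0. 0.] xyz [0.0012 0.0001 0.0087]
```

View pics/s3.png

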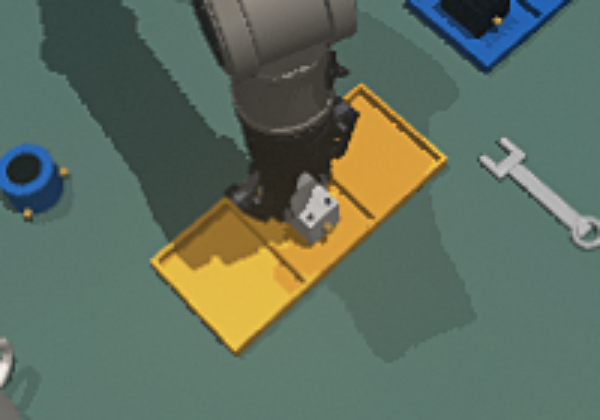

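The filter is held over the middle compartment, aligned with the tray. Lower it and release.

```bash
python3 -m crank '[{"delta_rot":[0,0,0],"xyz":[0.001,0,0.004],"fingers":1},{"delta_rot":[0,0,0],"xyz":[0.001,0,0.006],"fingers":1},{"delta_rot":[0,0,0],"xyz":[0.001,0,0.007],"fingers":1},{"delta_rot":[0,0,0],"xyz":[0.001,0,0.0077],"fingers":1},{"delta_rot":[0,0,0],"xyz":[0.001,0,0.0084],"fingers":1},{"delta_rot":[0,0,0],"xyz":[0.001,0,0.0084],"fingers":1}]'
```

```text
t: 12.2
eef_pos: [0.6185, -0.182, 0.0217]
tool_rot: [-0.0, 0.999, -0.046, -0.0]
contact_force: [-0.5, 0.5, -2.3]
gripper_width: 0.414
grasp_force: 41.3
```

```bash
python3 -m crank '[{"delta_rot":[0,0,0],"xyz":[0,0,0.0004],"fingers":1},{"delta_rot":[0,0,0],"xyz":[0,0,0.0008],"fingers":1},{"delta_rot":[0,0,0],"xyz":[0,0,0.0008],"fingers":1}]'
```

```text
t: 12.5
eef_pos: [0.6185, -0.1821, 0.0214]
tool_rot: [-0.0, 0.999, -0.046, 0.0]
contact_force: [-2.9, 0.5, 4.8]
gripper_width: 0.413
grasp_force: 42.1
```

Contact. Release, rise, and work out the move to the big circulator.

```bash
python3 -m crank '[{"delta_rot":[0,0,0],"xyz":[0,0,0],"fingers":0.4},{"delta_rot":[0,0,0],"xyz":[0,0,0],"fingers":-0.1},{"delta_rot":[0,0,0],"xyz":[0,0,0],"fingers":-0.2},{"delta_rot":[0,0,0],"xyz":[0,0,0],"fingers":-0.2},{"delta_rot":[0,0,0],"xyz":[0,0,-0.02],"fingers":-0.2},{"delta_rot":[0,0,0],"xyz":[0,0,-0.06],"fingers":-0.5},{"delta_rot":[0,0,0],"xyz":[0,0,-0.1],"fingers":-1},{"delta_rot":[0,0,0],"xyz":[0,0,-0.13],"fingers":-1},{"delta_rot":[0,0,0],"xyz":[0,0,-0.13],"fingers":-1}]'
python3 - <<'E'
from h import *
look('long_filter',(.6185,-.182),z=.004,yaws=[-.1])
look('big_circulator',(.4045,-.33))
go(.4045,-.329,.15,100)
E
```

```text
t: 13.4
eef_pos: [0.6216, -0.1832, 0.1559]
tool_rot: [0.001, 0.999, -0.046, 0.004]
contact_force: [0.3, -0.7, 0.6]
gripper_width: 0.997
grasp_force: 0.0
long_filter wrist [0.05, 0.618, -0.1835, 174.8] 3480 edge False
big_circulator wrist [1.0, 0.2897, -0.2866, 3.8] 117 edge False
at [ 0.6177 -0.1816  0.1496] close -95.3 q7 -1.29 -> rot [ -0.    0.1 -15.3] xyz [-0.1987  0.1664 -0.    ]
```

```bash
python3 -m crank '[{"delta_rot":[0,0,-15],"xyz":[-0.199,0.166,0],"fingers":-1},{"delta_rot":[0,0,-15],"xyz":[-0.199,0.166,0],"fingers":-1},{"delta_rot":[0,0,-15],"xyz":[-0.199,0.166,0],"fingers":-1},{"delta_rot":[0,0,-15],"xyz":[-0.199,0.166,0],"fingers":-1},{"delta_rot":[0,0,-15],"xyz":[-0.199,0.166,0],"fingers":-1},{"delta_rot":[0,0,-15],"xyz":[-0.199,0.166,0],"fingers":-1},{"delta_rot":[0,0,-15],"xyz":[-0.199,0.166,0],"fingers":-1},{"delta_rot":[0,0,-15],"xyz":[-0.199,0.166,0],"fingers":-1}]'
python3 - <<'E'
from h import *
r=look('big_circulator',(.4045,-.329),save='w4.png')
if r: go(r[1],r[2],.017,r[3]+30)
E
```

```text
t: 14.4
eef_pos: [0.406, -0.3279, 0.1503]
tool_rot: [-0.0, 0.996, 0.085, -0.0]
contact_force: [-0.2, 0.9, -0.8]
gripper_width: 0.998
grasp_force: 0.0
big_circulator wrist [0.031, 0.406, -0.3296, 68.0] 3462 edge False
at [ 0.4067 -0.3275  0.1504] close -80.1 q7 -0.69 -> rot [-0.  -0.   1.9] xyz [-0.0011  0.002   0.1334]
```

View pics/w4.png

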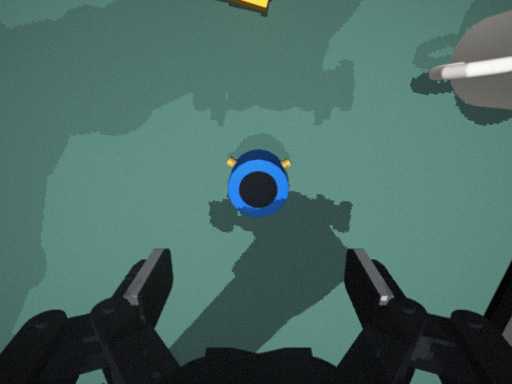

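The big circulator is centred at (258,185) with its ports off the finger line. Grip it.

```bash
python3 -m crank '[{"delta_rot":[0,0,2],"xyz":[-0.001,0.002,0.045],"fingers":-1},{"delta_rot":[0,0,2],"xyz":[-0.001,0.002,0.085],"fingers":-1},{"delta_rot":[0,0,2],"xyz":[-0.001,0.002,0.115],"fingers":-1},{"delta_rot":[0,0,2],"xyz":[-0.001,0.002,0.133],"fingers":-1},{"delta_rot":[0,0,2],"xyz":[-0.001,0.002,0.133],"fingers":0.2},{"delta_rot":[0,0,2],"xyz":[-0.001,0.002,0.133],"fingers":1},{"delta_rot":[0,0,2],"xyz":[-0.001,0.002,0.133],"fingers":1},{"delta_rot":[0,0,2],"xyz":[-0.001,0.002,0.133],"fingers":1},{"delta_rot":[0,0,2],"xyz":[-0.001,0.002,0.133],"fingers":1},{"delta_rot":[0,0,2],"xyz":[-0.001,0.002,0.133],"fingers":1}]' 45
python3 - <<'E'
from h import *
go(.613,.193,.075,-96.4)
E
```

```text
t: 15.5
eef_pos: [0.4051, -0.3313, 0.0188]
tool_rot: [0.0, 0.998, 0.067, 0.001]
contact_force: [0.0, 1.4, 5.4]
gripper_width: 0.617
grasp_force: 47.7
at [ 0.4051 -0.3313  0.0188] close -82.3 q7 -0.62 -> rot [ 0.  -0.1 14.1] xyz [ 0.2764 -0.4917 -0.0562]
```

```bash
python3 -m crank '[{"delta_rot":[0,0,0],"xyz":[0,0,-0.03],"fingers":1},{"delta_rot":[0,0,0],"xyz":[0,0,-0.075],"fingers":1},{"delta_rot":[0,0,0],"xyz":[0.01,-0.018,-0.1],"fingers":1},{"delta_rot":[0,0,2],"xyz":[0.03,-0.053,-0.1],"fingers":1},{"delta_rot":[0,0,4],"xyz":[0.053,-0.093,-0.1],"fingers":1},{"delta_rot":[0,0,6],"xyz":[0.076,-0.134,-0.1],"fingers":1},{"delta_rot":[0,0,8],"xyz":[0.1,-0.177,-0.1],"fingers":1},{"delta_rot":[0,0,10],"xyz":[0.124,-0.219,-0.1],"fingers":1},{"delta_rot":[0,0,12],"xyz":[0.148,-0.262,-0.1],"fingers":1},{"delta_rot":[0,0,14],"xyz":[0.172,-0.304,-0.1],"fingers":1}]'
python3 - <<'E'
from h import *
go(.613,.193,.12,-96.4)
E
```

```text
t: 16.5
eef_pos: [0.5344, -0.0048, 0.1181]
tool_rot: [-0.0, 0.998, -0.056, 0.0]
contact_force: [0.4, 0.1, -1.7]
gripper_width: 0.616
grasp_force: 48.0
at [ 0.5344 -0.0048  0.1181] close -96.4 q7 -1.62 -> rot [-0. -0.  0.] xyz [ 0.0561 -0.2053 -0.0018]
```

```bash
python3 -m crank '[{"delta_rot":[0,0,0],"xyz":[0.012,-0.042,0],"fingers":1},{"delta_rot":[0,0,0],"xyz":[0.024,-0.085,0],"fingers":1},{"delta_rot":[0,0,0],"xyz":[0.036,-0.128,0],"fingers":1},{"delta_rot":[0,0,0],"xyz":[0.046,-0.168,0],"fingers":1},{"delta_rot":[0,0,0],"xyz":[0.054,-0.193,0],"fingers":1},{"delta_rot":[0,0,0],"xyz":[0.056,-0.2,0.01],"fingers":1},{"delta_rot":[0,0,0],"xyz":[0.056,-0.2,0.04],"fingers":1},{"delta_rot":[0,0,0],"xyz":[0.056,-0.2,0.07],"fingers":1},{"delta_rot":[0,0,0],"xyz":[0.056,-0.2,0.082],"fingers":1},{"delta_rot":[0,0,0],"xyz":[0.056,-0.2,0.082],"fingers":1}]'
python3 - <<'E'
from h import *
go(.613,.193,.0228,-96.4)
E
```

```text
t: 17.5
eef_pos: [0.6099, 0.1841, 0.0338]
tool_rot: [0.001, 0.998, -0.056, -0.002]
contact_force: [-0.7, -0.8, -1.8]
gripper_width: 0.615
grasp_force: 48.0
at [0.6099 0.1841 0.0338] close -96.4 q7 -1.87 -> rot [0.2 0.2 0. ] xyz [ 0.0022 -0.0092  0.011 ]
```

```bash
python3 -m crank '[{"delta_rot":[0,0,0],"xyz":[0.002,-0.008,0],"fingers":1},{"delta_rot":[0,0,0],"xyz":[0.002,-0.008,0.004],"fingers":1},{"delta_rot":[0,0,0],"xyz":[0.002,-0.008,0.007],"fingers":1},{"delta_rot":[0,0,0],"xyz":[0.002,-0.008,0.007],"fingers":1}]'
python3 - <<'E'
from h import *
go(.613,.193,.0228,-96.4)
E
```

```text
t: 17.9
eef_pos: [0.6146, 0.1937, 0.0291]
tool_rot: [-0.0, 0.998, -0.055, 0.0]
contact_force: [-0.3, 0.3, -0.8]
gripper_width: 0.613
grasp_force: 48.0
at [0.6146 0.1937 0.0291] close -96.3 q7 -1.88 -> rot [-0.  -0.   0.1] xyz [-0.0015  0.0008  0.0063]
```

```bash
python3 -m crank '[{"delta_rot":[0,0,0],"xyz":[0,0,0.003],"fingers":1},{"delta_rot":[0,0,0],"xyz":[0,0,0.0045],"fingers":1},{"delta_rot":[0,0,0],"xyz":[0,0,0.0055],"fingers":1},{"delta_rot":[0,0,0],"xyz":[0,0,0.006],"fingers":1},{"delta_rot":[0,0,0],"xyz":[0,0,0.0064],"fingers":1},{"delta_rot":[0,0,0],"xyz":[0,0,0.0064],"fingers":1}]'
```

```text
t: 18.5
eef_pos: [0.6145, 0.1935, 0.0228]
tool_rot: [-0.0, 0.998, -0.055, -0.0]
contact_force: [-2.2, -1.1, 3.0]
gripper_width: 0.611
grasp_force: 48.4
```

```bash
python3 -m crank '[{"delta_rot":[0,0,0],"xyz":[0,0,0],"fingers":0.0},{"delta_rot":[0,0,0],"xyz":[0,0,0],"fingers":-0.4},{"delta_rot":[0,0,0],"xyz":[0,0,0],"fingers":-0.5},{"delta_rot":[0,0,0],"xyz":[0,0,0],"fingers":-0.5},{"delta_rot":[0,0,0],"xyz":[0,0,-0.02],"fingers":-0.5},{"delta_rot":[0,0,0],"xyz":[0,0,-0.06],"fingers":-0.6},{"delta_rot":[0,0,0],"xyz":[0,0,-0.1],"fingers":-1},{"delta_rot":[0,0,0],"xyz":[0,0,-0.13],"fingers":-1},{"delta_rot":[0,0,0],"xyz":[0,0,-0.13],"fingers":-1}]'
python3 - <<'E'
from h import *
look('big_circulator',(.614,.193),z=.004)
go(.4305,.3132,.15,72.3)
E
```

```text
t: 19.4
eef_pos: [0.6178, 0.1943, 0.1576]
tool_rot: [-0.002, 0.998, -0.055, 0.004]
contact_force: [-0.3, 0.0, 0.5]
gripper_width: 0.999
grasp_force: 0.0
big_circulator wrist [0.059, 0.6148, 0.1919, 52.8] 3208 edge False
at [0.6149 0.1938 0.1531] close -96.3 q7 -1.92 -> rot [-0.1 -0.1 11.4] xyz [-0.1964 -0.0985  0.0029]
```

```bash
python3 -m crank '[{"delta_rot":[0,0,11],"xyz":[-0.196,-0.098,0.003],"fingers":-1},{"delta_rot":[0,0,11],"xyz":[-0.196,-0.098,0.003],"fingers":-1},{"delta_rot":[0,0,11],"xyz":[-0.196,-0.098,0.003],"fingers":-1},{"delta_rot":[0,0,11],"xyz":[-0.196,-0.098,0.003],"fingers":-1},{"delta_rot":[0,0,11],"xyz":[-0.196,-0.098,0.003],"fingers":-1},{"delta_rot":[0,0,11],"xyz":[-0.196,-0.098,0.003],"fingers":-1},{"delta_rot":[0,0,11],"xyz":[-0.196,-0.098,0.003],"fingers":-1},{"delta_rot":[0,0,11],"xyz":[-0.196,-0.098,0.003],"fingers":-1},{"delta_rot":[0,0,11],"xyz":[-0.196,-0.098,0.003],"fingers":-1}]'
python3 - <<'E'
from h import *
r=look('short_filter',(.4305,.3132),save='w5.png')
if r: go(r[1],r[2],.015,r[3]+90)
E
```

```text
t: 20.4
eef_pos: [0.4317, 0.3112, 0.1492]
tool_rot: [0.0, 0.988, -0.152, 0.0]
contact_force: [0.1, 0.3, -0.1]
gripper_width: 0.999
grasp_force: 0.0
short_filter wrist [0.037, 0.4341, 0.3127, 167.7] 2265 edge False
at [0.4315 0.3116 0.1494] close -107.4 q7 -2.47 -> rot [ 0.  -0.  -5.1] xyz [ 0.0021 -0.0019  0.1344]
```

View pics/w5.png

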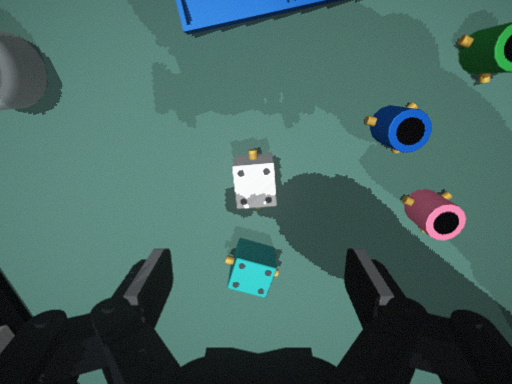

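The silver filter is at (255,185), with the turquoise one well clear of the finger line at (253,268). Grip it.

```bash
python3 -m crank '[{"delta_rot":[0,0,-4.5],"xyz":[0.002,-0.001,0.045],"fingers":-1},{"delta_rot":[0,0,-4.5],"xyz":[0.002,-0.001,0.085],"fingers":-1},{"delta_rot":[0,0,-4.5],"xyz":[0.002,-0.001,0.115],"fingers":-1},{"delta_rot":[0,0,-4.5],"xyz":[0.002,-0.001,0.134],"fingers":-1},{"delta_rot":[0,0,-4.5],"xyz":[0.002,-0.001,0.134],"fingers":0.2},{"delta_rot":[0,0,-4.5],"xyz":[0.002,-0.001,0.134],"fingers":1},{"delta_rot":[0,0,-4.5],"xyz":[0.002,-0.001,0.134],"fingers":1},{"delta_rot":[0,0,-4.5],"xyz":[0.002,-0.001,0.134],"fingers":1},{"delta_rot":[0,0,-4.5],"xyz":[0.002,-0.001,0.134],"fingers":1},{"delta_rot":[0,0,-4.5],"xyz":[0.002,-0.001,0.134],"fingers":1}]' 35
python3 - <<'E'
from h import *
go(.623,.280,.05,-96.4)
E
```

```text
t: 21.5
eef_pos: [0.4338, 0.3135, 0.017]
tool_rot: [-0.001, 0.994, -0.112, 0.001]
contact_force: [-0.2, -0.2, 6.9]
gripper_width: 0.414
grasp_force: 36.0
at [0.4338 0.3135 0.017 ] close -102.8 q7 -2.31 -> rot [-0.1 -0.1 -6.4] xyz [ 0.192  -0.0093 -0.0327]
```

```bash
python3 -m crank '[{"delta_rot":[0,0,0],"xyz":[0,0,-0.03],"fingers":1},{"delta_rot":[0,0,0],"xyz":[0,0,-0.07],"fingers":1},{"delta_rot":[0,0,-2],"xyz":[0.03,-0.0015,-0.08],"fingers":1},{"delta_rot":[0,0,-4],"xyz":[0.072,-0.003,-0.08],"fingers":1},{"delta_rot":[0,0,-6],"xyz":[0.115,-0.006,-0.08],"fingers":1},{"delta_rot":[0,0,-6.4],"xyz":[0.16,-0.008,-0.08],"fingers":1},{"delta_rot":[0,0,-6.4],"xyz":[0.187,-0.009,-0.075],"fingers":1},{"delta_rot":[0,0,-6.4],"xyz":[0.192,-0.009,-0.055],"fingers":1},{"delta_rot":[0,0,-6.4],"xyz":[0.192,-0.009,-0.03],"fingers":1},{"delta_rot":[0,0,-6.4],"xyz":[0.192,-0.009,-0.03],"fingers":1}]'
python3 -m crank '[{"delta_rot":[0,0,0],"xyz":[0,0,0.01],"fingers":1},{"delta_rot":[0,0,0],"xyz":[0,0,0.016],"fingers":1},{"delta_rot":[0,0,0],"xyz":[0,0,0.016],"fingers":1}]'
python3 - <<'E'
from h import *
go(.623,.280,.021,-96.4)
E
```

```text
t: 22.5
eef_pos: [0.6194, 0.2779, 0.0423]
tool_rot: [0.002, 0.998, -0.056, -0.003]
contact_force: [-1.4, 0.5, -1.4]
gripper_width: 0.416
grasp_force: 35.5
t: 22.8
eef_pos: [0.6216, 0.2793, 0.0295]
tool_rot: [0.0, 0.998, -0.056, -0.0]
contact_force: [0.4, -0.3, -1.2]
gripper_width: 0.416
grasp_force: 35.5
at [0.6216 0.2793 0.0295] close -96.4 q7 -2.01 -> rot [0. 0. 0.] xyz [ 0.0014 -0.0008  0.0085]
```

```bash
python3 -m crank '[{"delta_rot":[0,0,0],"xyz":[0,0,0.004],"fingers":1},{"delta_rot":[0,0,0],"xyz":[0,0,0.006],"fingers":1},{"delta_rot":[0,0,0],"xyz":[0,0,0.007],"fingers":1},{"delta_rot":[0,0,0],"xyz":[0,0,0.0077],"fingers":1},{"delta_rot":[0,0,0],"xyz":[0,0,0.0082],"fingers":1},{"delta_rot":[0,0,0],"xyz":[0,0,0.0086],"fingers":1},{"delta_rot":[0,0,0],"xyz":[0,0,0.0086],"fingers":1}]'
```

```text
t: 23.5
eef_pos: [0.622, 0.2791, 0.0211]
tool_rot: [-0.0, 0.998, -0.056, 0.0]
contact_force: [-1.0, -0.6, 1.3]
gripper_width: 0.416
grasp_force: 35.7
```

```bash
python3 -m crank '[{"delta_rot":[0,0,0],"xyz":[0,0,0.0003],"fingers":1},{"delta_rot":[0,0,0],"xyz":[0,0,0.0003],"fingers":0.4},{"delta_rot":[0,0,0],"xyz":[0,0,0.0003],"fingers":-0.1},{"delta_rot":[0,0,0],"xyz":[0,0,0.0003],"fingers":-0.2},{"delta_rot":[0,0,0],"xyz":[0,0,0.0003],"fingers":-0.2},{"delta_rot":[0,0,0],"xyz":[0,0,-0.02],"fingers":-0.2},{"delta_rot":[0,0,0],"xyz":[0,0,-0.06],"fingers":-0.5},{"delta_rot":[0,0,0],"xyz":[0,0,-0.1],"fingers":-1},{"delta_rot":[0,0,0],"xyz":[0,0,-0.13],"fingers":-1},{"delta_rot":[0,0,0],"xyz":[0,0,-0.13],"fingers":-1}]'
python3 - <<'E'
from h import *
look('short_filter',(.622,.279),z=.004,yaws=[-.1])
go(.4395,.180,.15,95)
E
```

```text
t: 24.5
eef_pos: [0.625, 0.2802, 0.1562]
tool_rot: [-0.002, 0.998, -0.056, 0.004]
contact_force: [0.8, -0.1, 0.5]
gripper_width: 0.998
grasp_force: 0.0
short_filter wrist [0.051, 0.6228, 0.2774, 173.1] 2163 edge False
at [0.6222 0.2793 0.1515] close -96.4 q7 -2.04 -> rot [ -0.   -0.1 -11.4] xyz [-0.1705  0.119   0.0012]
```

```bash
python3 -m crank '[{"delta_rot":[0,0,-11],"xyz":[-0.17,0.119,0.001],"fingers":-1},{"delta_rot":[0,0,-11],"xyz":[-0.17,0.119,0.001],"fingers":-1},{"delta_rot":[0,0,-11],"xyz":[-0.17,0.119,0.001],"fingers":-1},{"delta_rot":[0,0,-11],"xyz":[-0.17,0.119,0.001],"fingers":-1},{"delta_rot":[0,0,-11],"xyz":[-0.17,0.119,0.001],"fingers":-1},{"delta_rot":[0,0,-11],"xyz":[-0.17,0.119,0.001],"fingers":-1},{"delta_rot":[0,0,-11],"xyz":[-0.17,0.119,0.001],"fingers":-1},{"delta_rot":[0,0,-11],"xyz":[-0.17,0.119,0.001],"fingers":-1},{"delta_rot":[0,0,-11],"xyz":[-0.17,0.119,0.001],"fingers":-1}]'
python3 - <<'E'
from h import *
r=look('small_circulator',(.4395,.18),save='w6.png')
if r: go(r[1],r[2],.018,r[3]+30)
E
```

```text
t: 25.5
eef_pos: [0.4409, 0.1804, 0.1497]
tool_rot: [0.0, 0.999, 0.04, 0.0]
contact_force: [0.3, 0.1, 0.5]
gripper_width: 1.005
grasp_force: 0.0
small_circulator wrist [0.075, 0.4427, 0.1782, 59.0] 1701 edge False
at [0.4404 0.1802 0.1497] close -85.4 q7 -1.92 -> rot [ 0.  -0.   5.6] xyz [0.0021 0.0021 0.1317]
```

View pics/w6.png

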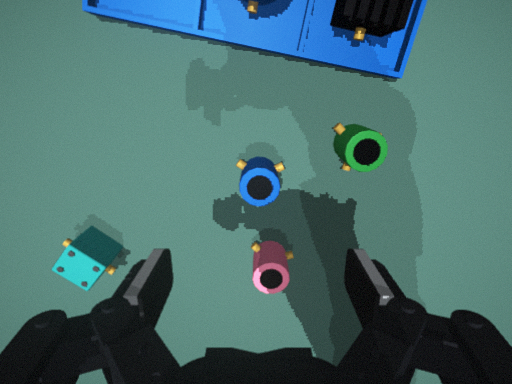

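Blue drum at (259,182), green at (365,148) and pink at (270,270), both clear of the partly closed fingers. Grip the blue one.

```bash
python3 -m crank '[{"delta_rot":[0,0,5],"xyz":[0.002,0.002,0.045],"fingers":-0.6},{"delta_rot":[0,0,5],"xyz":[0.002,0.002,0.085],"fingers":-0.6},{"delta_rot":[0,0,5],"xyz":[0.002,0.002,0.115],"fingers":-0.6},{"delta_rot":[0,0,5],"xyz":[0.002,0.002,0.132],"fingers":-0.6},{"delta_rot":[0,0,5],"xyz":[0.002,0.002,0.132],"fingers":0.2},{"delta_rot":[0,0,5],"xyz":[0.002,0.002,0.132],"fingers":1},{"delta_rot":[0,0,5],"xyz":[0.002,0.002,0.132],"fingers":1},{"delta_rot":[0,0,5],"xyz":[0.002,0.002,0.132],"fingers":1},{"delta_rot":[0,0,5],"xyz":[0.002,0.002,0.132],"fingers":1},{"delta_rot":[0,0,5],"xyz":[0.002,0.002,0.132],"fingers":1}]' 35
python3 - <<'E'
from h import *
go(.6266,-.0944,.12,-95.3)
E
```

```text
t: 26.6
eef_pos: [0.4423, 0.1782, 0.0186]
tool_rot: [-0.0, 1.0, -0.003, 0.001]
contact_force: [-0.3, 0.3, 4.1]
gripper_width: 0.409
grasp_force: 35.3
at [0.4423 0.1782 0.0186] close -90.4 q7 -1.89 -> rot [-0.  -0.1  4.9] xyz [ 0.1863  0.2713 -0.1014]
```

```bash
python3 -m crank '[{"delta_rot":[0,0,0],"xyz":[0,0,-0.03],"fingers":1},{"delta_rot":[0,0,0],"xyz":[0,0,-0.075],"fingers":1},{"delta_rot":[0,0,0],"xyz":[0.01,0.015,-0.1],"fingers":1},{"delta_rot":[0,0,1],"xyz":[0.034,0.05,-0.1],"fingers":1},{"delta_rot":[0,0,2],"xyz":[0.062,0.09,-0.1],"fingers":1},{"delta_rot":[0,0,3],"xyz":[0.089,0.13,-0.1],"fingers":1},{"delta_rot":[0,0,4],"xyz":[0.117,0.17,-0.1],"fingers":1},{"delta_rot":[0,0,5],"xyz":[0.144,0.21,-0.1],"fingers":1},{"delta_rot":[0,0,5],"xyz":[0.172,0.25,-0.1],"fingers":1},{"delta_rot":[0,0,5],"xyz":[0.186,0.271,-0.1],"fingers":1}]'
python3 -m crank '[{"delta_rot":[0,0,0],"xyz":[0,0,0.01],"fingers":1},{"delta_rot":[0,0,0],"xyz":[0,0,0.04],"fingers":1},{"delta_rot":[0,0,0],"xyz":[0,0,0.07],"fingers":1},{"delta_rot":[0,0,0],"xyz":[0,0,0.082],"fingers":1},{"delta_rot":[0,0,0],"xyz":[0,0,0.085],"fingers":1},{"delta_rot":[0,0,0],"xyz":[0,0,0.085],"fingers":1}]'
python3 - <<'E'
from h import *
go(.6266,-.0944,.0226,-95.3)
E
```

```text
t: 27.6
eef_pos: [0.6274, -0.0994, 0.1182]
tool_rot: [0.001, 0.999, -0.049, 0.001]
contact_force: [-0.2, 0.0, -1.2]
gripper_width: 0.41
grasp_force: 35.4
t: 28.2
eef_pos: [0.6261, -0.094, 0.0332]
tool_rot: [-0.0, 0.999, -0.047, 0.0]
contact_force: [-1.1, -0.1, -0.3]
gripper_width: 0.408
grasp_force: 35.4
at [ 0.6261 -0.094   0.0332] close -95.4 q7 -1.38 -> rot [-0.  -0.  -0.1] xyz [0.0006 0.0004 0.0106]
```

```bash
python3 -m crank '[{"delta_rot":[0,0,0],"xyz":[0,0,0.005],"fingers":1},{"delta_rot":[0,0,0],"xyz":[0,0,0.008],"fingers":1},{"delta_rot":[0,0,0],"xyz":[0,0,0.009],"fingers":1},{"delta_rot":[0,0,0],"xyz":[0,0,0.0097],"fingers":1},{"delta_rot":[0,0,0],"xyz":[0,0,0.0103],"fingers":1},{"delta_rot":[0,0,0],"xyz":[0,0,0.0108],"fingers":1},{"delta_rot":[0,0,0],"xyz":[0,0,0.0108],"fingers":1}]'
```

```text
t: 28.9
eef_pos: [0.6262, -0.0944, 0.0227]
tool_rot: [-0.0, 0.999, -0.047, 0.0]
contact_force: [-2.0, 0.8, 5.2]
gripper_width: 0.409
grasp_force: 36.1
```

Contact. Release, rise, and check everything.

```bash
python3 -m crank '[{"delta_rot":[0,0,0],"xyz":[0,0,0],"fingers":0.4},{"delta_rot":[0,0,0],"xyz":[0,0,0],"fingers":-0.1},{"delta_rot":[0,0,0],"xyz":[0,0,0],"fingers":-0.2},{"delta_rot":[0,0,0],"xyz":[0,0,0],"fingers":-0.2},{"delta_rot":[0,0,0],"xyz":[0,0,-0.02],"fingers":-0.2},{"delta_rot":[0,0,0],"xyz":[0,0,-0.06],"fingers":-0.5},{"delta_rot":[0,0,0],"xyz":[0,0,-0.1],"fingers":-1},{"delta_rot":[0,0,0],"xyz":[0,0,-0.14],"fingers":-1},{"delta_rot":[0,0,0],"xyz":[0,0,-0.18],"fingers":-1},{"delta_rot":[0,0,0],"xyz":[0,0,-0.2],"fingers":-1}]'
python3 -m crank '[{"delta_rot":[0,0,0],"xyz":[-0.05,0,0],"fingers":-1},{"delta_rot":[0,0,0],"xyz":[-0.1,0,0],"fingers":-1},{"delta_rot":[0,0,0],"xyz":[-0.14,0,0],"fingers":-1},{"delta_rot":[0,0,0],"xyz":[-0.14,0,0],"fingers":-1},{"delta_rot":[0,0,0],"xyz":[-0.14,0,0],"fingers":-1}]'
python3 - <<'E'
from h import *
a=cam('side')['img'][110:310,190:350]; b=cam('wrist')['img']
cv2.imwrite('pics/f.png',np.hstack([cv2.resize(a,(400,500),interpolation=cv2.INTER_CUBIC),cv2.resize(b[:,:],(400,300)) if 0 else np.vstack([cv2.resize(b,(400,300)),np.zeros((200,400,3),np.uint8)])])[:,:,::-1])
E
```

```text
t: 29.9
eef_pos: [0.6275, -0.0948, 0.2261]
tool_rot: [0.0, 0.999, -0.047, 0.003]
contact_force: [0.5, -0.1, -0.5]
gripper_width: 0.998
grasp_force: 0.0
t: 30.4
eef_pos: [0.4864, -0.081, 0.2225]
tool_rot: [-0.0, 0.999, -0.047, 0.001]
contact_force: [1.0, 0.8, 0.0]
gripper_width: 1.003
grasp_force: 0.0
```

View pics/f.png

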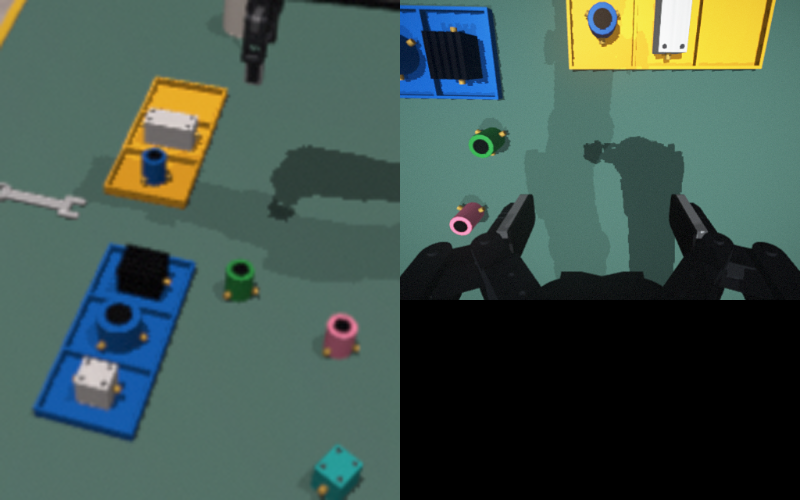

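The picture shows all five parts upright, one to a compartment, in the right trays. In the blue tray are the amplifier (145,270), big circulator (120,325) and short filter (95,380). In the yellow tray are the long filter (170,128) and small circulator (153,165). The look-alikes have not moved.

```bash
python3 -c "
from station import job; print(job.hand_in())"
```

```text
the job is handed in; nothing more can be done
None
```

I filled both kits and handed the job in at about 30 s on the robot's clock: all five parts stand upright, one to a compartment in the right trays, and I didn't touch the mug, jar, wrench or look-alikes.

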